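# Grease the nipping press: snap the grease gun onto the tilted nipple and hold the stroke

## Task

Grease the screw of the small book press: lift the push-type grease gun out of its stand, press its coupler squarely onto the tilted grease nipple on the front of the press until it snaps on, then keep pushing in line with the nipple until the spring-loaded nozzle has gone most of its way into the barrel. Finish while holding it like that: the gun still gripped, snapped on, square to the nipple and pushed in against its spring, not let go. Leave the other things on the bench where they are.

Things in the scene. Friction and masses are not known exactly. Their poses are not given: they have to be found in the camera images.
- grease_gun: push-type grease gun, 195 mm long, 0.3 to 0.5 kg, loose, nose-down in its stand. Round barrel 36 mm across; origin at the centre of the barrel's lower end face (shoulder), z up the barrel: barrel with black end cap spans z 0 to 115 mm, dark grip grooves 45 to 97. Below the shoulder: 24 mm bush 10 mm long, then the thin sliding nozzle with the coupler. Any yaw is alike
- nozzle (a joint): pumping stroke: how far (m) the nozzle is pushed up into the barrel, 0 = fully out, 0.020 = fully in, at its stop. Spring: 11 N to start it moving, 16 N to hold it fully in. Snapping the coupler on takes only 6 to 8 N, so it snaps first and pumps afterwards
- coupler_lip (a point): centre of the open mouth at the nose of the gun, on its axis, 80 mm below the shoulder with the nozzle fully out; axes as the gun's. The coupler is a steel bush 20 mm across, 34 mm long; its belled mouth is 23 mm across outside, 17 mm inside at the lip, narrowing to 13 mm within 3 mm, with four small spring jaws just inside
- coupler_seat (a point): bottom of the coupler's mouth, on the gun's axis, 13.1 mm in from the lip (66.9 mm below the shoulder with the nozzle fully out); axes as the gun's. Snapped on, this point touches the nipple's tip (within 1 mm); when the nipple's head first meets the jaws it is still 10 mm from the tip
- nipple: steel grease nipple on the front of the press's nut boss, tilted 30 degrees from vertical; fixed to the press. Origin at its outermost tip, z out along its axis (up and towards the press's front). Ball head 10 mm across, neck 6 mm, hexagon 14 mm across whose top lies 15 mm below the tip, on an iron pad 22 mm across, 22 mm below the tip
- press: small dark iron bench nipping press for books, fixed: base 200 x 300 mm, columns 250 mm apart along its y, cross-beam (top 141 mm, column nuts 163), nut boss 60 mm across in its middle (top 147), screw with hub (top 231) and a 200 mm tommy bar along y at 218 mm. Origin at the centre of its underside, front along -x, roughly to the robot; nipple tip at x -42, y 0, z 163 mm
- gun_stand: grease-gun stand, fixed: steel base 100 x 100 mm, post at x +41 mm (118 mm tall) with a round socket 52 mm across outside, 41 inside; origin at the centre of the underside. Socket rim 118 mm up; ledge under the gun's shoulder 95 mm up, the nose hangs through its 29 mm hole. The gun lifts straight up; its nose clears the rim after 105 mm
- gun_stand_seat (a point): centre of the socket's ledge, where the gun's origin rests, 95 mm above the table, z up
- weight: solid brass paper weight, upright cylinder 48 mm across, 36 mm tall; origin at the centre of its underside
- jar_a: small glass jar with a lid, 34 mm across, 55 mm tall; origin at the centre of its underside
- jar_b: second small glass jar, same as the first; origin at the centre of its underside
- brush: flat brush lying down, 190 mm long along its own x; origin on its underside near the middle
- bone_folder: ivory-white flat bone folder, 22 x 150 x 5 mm, long along its y; origin at the centre of its underside
- thread_spool: wooden spool standing upright, 34 mm across, 42 mm tall; origin at the centre of its underside
- eraser: white eraser block, 55 x 26 x 18 mm, long along its x; origin at the centre of its underside
- dish: small white porcelain bowl, 76 mm across, 22 mm tall; origin at the centre of its underside
Not all that is in view belongs to the job. There is more than one size of the grease_gun; the job needs the smaller.

How it is judged:
By the outcome, as a careful person would: the job done as asked, in the order asked, and still so for the second after the job is handed in, while the arm keeps its last pose, push and grip.
It also fails if it takes over 35 s, if anything falls off the work surface, if the arm or the gripper's body presses on something with over 40 N, if the wrist force passes 120 N, or if a joint passes its speed limit or range.

## Robot

A 6-joint arm with a two-finger parallel gripper is mounted at the origin on the work surface. World frame = base frame: x ahead of the robot, y to its left, z up, the work surface at z = 0. Lengths are in m, angles in rad, forces in N, time in s.
With the tool pointing down it reaches from about 0.35 to 0.975 m from the base axis. Payload 7.1 kg.
Tool frame: the origin (TCP) lies midway between the tips of the shut fingers; the grasp point (between the pads) lies 19 mm behind it; z points along the fingers, y is the line along which they close (so a half turn about z gives the same grasp; the last joint's range is limited). The gripper opens to 88 mm and grips with 3 to 60 N. Pads are 20 mm wide; open, the fingers measure 115 mm over their backs; the gripper's body (75 mm by 178 mm) begins 61 mm behind the grasp point.
Start: joints at [-0.019, 0.423, 1.63, -0, 1.089, -0.019], TCP at [0.625, 0, 0.223] pointing down, gripper open.
Joint ranges: [-3, 3], [-0.9, 2.11], [0.09, 2.58], [-1.31, 4.45], [0.11, 2.69], [-2.54, 2.54]. Speed limits (rad/s): [2.39, 2.39, 3.01, 3.14, 3.14, 3.14].

## Interface

Orientations are given as a unit quaternion [w, x, y, z].
In Python, from station import move_pose, movel, movej, command_gripper, wait, inverse_kinematics, read_camera, camera_info, MotionError, job_done, get_time, get_joint_pos, get_qvel, get_effort, get_tcp_pos, get_ee_rot, get_ft_force, get_ft_torque, get_grip_width, get_finger_force gives the robot as it stands. Calls block until the motion is done:
- move_pose(position, orientation): joint-space move of the TCP to a pose.
- movel(position, frame=None, v=0.15, until_force=None): straight line of the TCP; frame=None keeps the orientation; v is the mean speed in m/s. With until_force (N) it stops when the force on the tool has changed by that much, and returns True; else False.
- movej(angles): joint-space move.
- command_gripper(opening): opening from 0.0 (shut) to 1.0 (fully open); the grip force is fixed at half the most; returns when the fingers have stopped.
- wait(seconds).
- inverse_kinematics(position, orientation): joint angles nearest the present ones, or None.
- read_camera(name): name is "scene" or "side" or "wrist"; returns the picture (400x640x3 uint8, red, green, blue); there is no depth.
- camera_info(name): a dict with "intrinsics" (3x3 intrinsics, pixels), "T" (4x4, takes a point from camera to world coordinates); the wrist camera has in their place "tool_from_camera" (4x4, takes a point from camera to tool coordinates, whose origin is the TCP and whose axes are the flange's). Camera axes: x right, y up, looking along -z (the intrinsics and any distortion apply to the point x, -y, -z); pixel columns grow to the right and rows downward; lengths in m; the calibration is good to about 2 mm. A picture is of the moment at which its call begins: read the wrist's pose just before it. camera_info takes no time and is no camera call.
A pose or a line that the arm cannot do raises MotionError and nothing moves.
- job_done(): hands the job in; it is judged then, once.
Readings, each from a call of its own:
- get_time(): time.
- get_joint_pos(): joint angles.
- get_qvel(): joint speeds.
- get_effort(): joint torques, N m.
- get_tcp_pos(): TCP position.
- get_ee_rot(): TCP orientation.
- get_ft_force(): force on the tool from outside, world axes, zero at the start.
- get_ft_torque(): the same for the moment, N m.
- get_grip_width(): opening from 0.0 (shut) to 1.0 (fully open).
- get_finger_force(): force on a finger pad.
Only numpy, scipy, OpenCV 4.12 (cv2) and the standard library are available. Lean on these libraries where they do the work, as an engineer would, in place of code of your own. Each camera call takes 0.05 s, during which the arm holds its last target. There are 200 camera calls.

## Working session

There is one attempt and no reset: what is moved stays moved. The work goes in short steps, each a Python script; the robot and the scene stay as the last script left them, time stands still between calls to the robot, and variables do not carry over. Pictures are saved under pics/ and viewed, at most 10 in all, crops included, and the job is handed in when it is done.

```bash
mkdir -p pics; ls
python3 - <<'E'
from station import *
import cv2,numpy as np
for n in ["scene","side","wrist"]:
    im=read_camera(n); cv2.imwrite(f"pics/{n}0.png",im[:,:,::-1]); 
    i=camera_info(n); print(n,{k:np.round(v,4).tolist() if not isinstance(v,str) else v for k,v in i.items()})
print(get_time(),get_ee_rot(),get_ft_force())
E
```

```text
pics
scene {'intrinsics': [[367.2378, 0.0, 321.9851], [0.0, 367.2378, 197.7532], [0.0, 0.0, 1.0]], 'T': [[0.5998, -0.4702, 0.6475, 1.1956], [0.7999, 0.3298, -0.5014, -0.525], [0.0222, 0.8186, 0.5739, 0.6868], [0.0, 0.0, 0.0, 1.0]]}
side {'intrinsics': [[479.4543, 0.0, 313.7687], [0.0, 479.4543, 203.2209], [0.0, 0.0, 1.0]], 'T': [[-0.9357, 0.1815, -0.3026, 0.129], [-0.3528, -0.4888, 0.7979, 1.0939], [-0.0031, 0.8533, 0.5214, 0.8753], [0.0, 0.0, 0.0, 1.0]]}
wrist {'intrinsics': [[313.2895, 0.0, 320.2058], [0.0, 313.2895, 199.6946], [0.0, 0.0, 1.0]], 'tool_from_camera': [[-0.0004, 0.9628, 0.2702, 0.0736], [1.0, 0.0003, 0.0004, -0.0003], [0.0003, 0.2702, -0.9628, -0.1611], [0.0, 0.0, 0.0, 1.0]]}
0.15 [-4.02589474e-04  7.07118290e-01  7.07095056e-01 -3.80366889e-04] [0.08709118 0.06581489 0.40346777]
```

View pics/scene0.png

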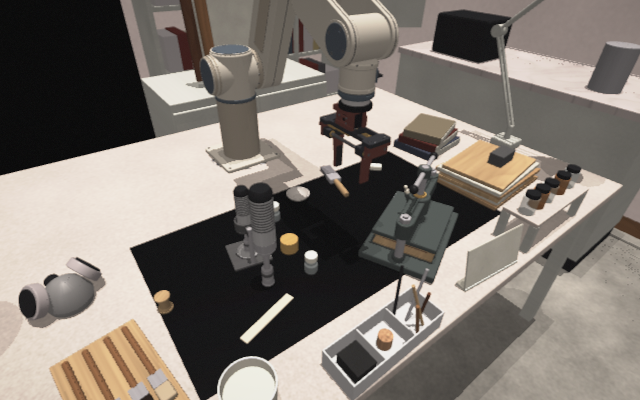

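View pics/side0.png

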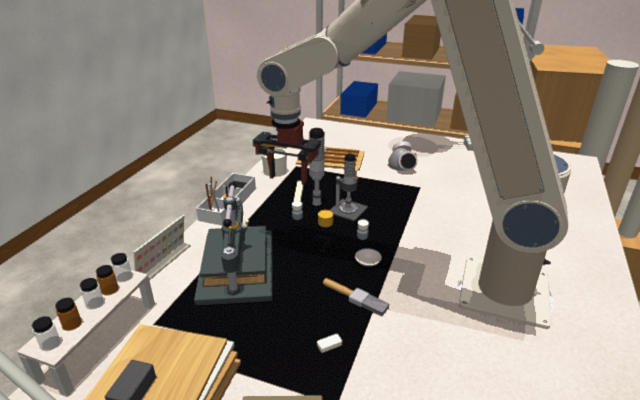

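View pics/wrist0.png

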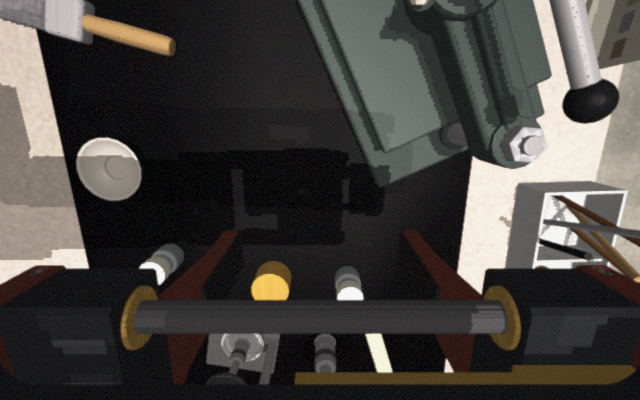

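The scene view shows two guns: one near (262,220) px and one near (242,205) px, with a stand base at (245,255). The press is at about (415,230) in the scene view and (235,260) in the side view. Next I'll zoom in on the guns and the press in one picture.

Run:
```python
import cv2,numpy as np
s=cv2.imread('pics/scene0.png');d=cv2.imread('pics/side0.png')
def c(im,x,y,w,h,k): return cv2.resize(im[y:y+h,x:x+w],None,fx=k,fy=k,interpolation=cv2.INTER_CUBIC)
a=np.hstack([c(s,215,175,100,120,2.5*1),c(s,360,150,110,120,2.5),c(d,290,115,100,120,2.5)])
b=np.hstack([c(d,190,180,90,120,2.5)])
b=np.pad(b,((0,0),(0,a.shape[1]-b.shape[1]),(0,0)))
o=np.vstack([a,b]); o=np.clip(o.astype(float)*1.6,0,255).astype(np.uint8);print(o.shape);cv2.imwrite('pics/z1.png',o)
```

```text
(600, 775, 3)
```

View pics/z1.png

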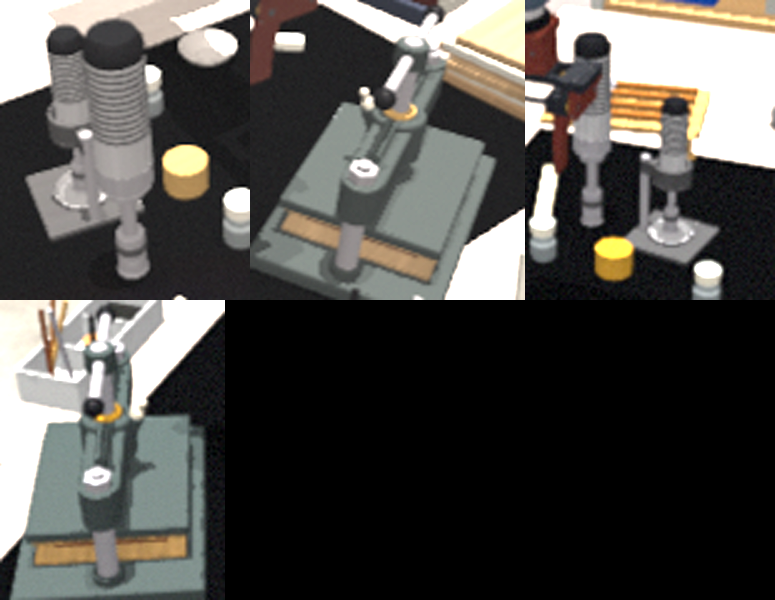

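Crop: the small gun sits in the dark stand socket, with its cap top at scene (241,188) and side (350,155). The large gun stands free, with its cap at scene (261,188) and side (317,131). The nipple is at scene (407,189) and side (245,223). Now I'll triangulate.

```bash
cat > h.py <<'E'
from station import *
import cv2,numpy as np
from scipy.spatial.transform import Rotation as R
def rotm(): q=get_ee_rot(); return R.from_quat(q,scalar_first=True).as_matrix()
def cam(n):
    i=camera_info(n); K=i['intrinsics']
    if n=='wrist':
        T=np.eye(4);T[:3,:3]=rotm();T[:3,3]=get_tcp_pos();T=T@i['tool_from_camera']
    else: T=np.array(i['T'])
    return np.array(K),T,{k:v for k,v in i.items() if k not in('intrinsics','T','tool_from_camera')}
def ray(K,T,p):
    d=np.linalg.inv(K)@[p[0],p[1],1]; d=T[:3,:3]@(d*[1,-1,-1]); return T[:3,3],d/np.linalg.norm(d)
def tri(rs):
    A=sum(np.eye(3)-np.outer(d,d) for o,d in rs);b=sum((np.eye(3)-np.outer(d,d))@o for o,d in rs)
    x=np.linalg.solve(A,b);return x,[np.linalg.norm((np.eye(3)-np.outer(d,d))@(x-o)) for o,d in rs]
def proj(K,T,X):
    c=np.linalg.inv(T)@np.append(X,1);u=K@(c[:3]*[1,-1,-1]);return u[:2]/u[2]
E
python3 - <<'E'
from h import *
np.set_printoptions(precision=4,suppress=True)
S=cam('scene');D=cam('side');W=cam('wrist');print(S[2],W[2])
P=dict(small=((241.4,188.2),(349.6,155)),bigtop=((261,188.2),(316.8,131)),bigbot=((268.2,285),(316.8,205)),
 nutp=((426,167.2),(229.2,250)),nutm=((406,217.2),(228.8,200)),nip=((406.8,189.2),(245.2,223.2)))
for k,(a,b) in P.items():
    x,e=tri([ray(*S[:2],a),ray(*D[:2],b)]);print(k,x,e,proj(*W[:2],x))
E
```

```text
{} {}
small [ 0.5134 -0.2383  0.2086] [np.float64(0.002315302277286872), np.float64(0.002315302277286875)] [182.9469 513.8107]
bigtop [ 0.6267 -0.244   0.2721] [np.float64(0.0020143194898762278), np.float64(0.0020143194898761796)] [324.4246 648.0346]
bigbot [ 0.6297 -0.2499 -0.0097] [np.float64(0.002755299341114559), np.float64(0.0027552993411144597)] [324.2508 337.8228]
nutp [0.6562 0.2754 0.16  ] [np.float64(0.006679796281586138), np.float64(0.006679796281586195)] [ 382.7806 -297.297 ]
nutm [0.78   0.0574 0.1554] [np.float64(0.00666700214980644), np.float64(0.006667002149806543)] [538.7574 135.4208]
nip [0.6879 0.1497 0.1517] [np.float64(0.0017663433529532117), np.float64(0.0017663433529531477)] [418.9312 -10.4791]
```

```bash
cat >> h.py <<'E'
def quat(M): return R.from_matrix(M).as_quat(scalar_first=True)
def frame(z,x):
    z=np.array(z,float);z/=np.linalg.norm(z);x=np.array(x,float);x-=z*(x@z);x/=np.linalg.norm(x);return np.c_[x,np.cross(z,x),z]
psi=np.radians(29.6)
xp=np.array([np.cos(psi),np.sin(psi),0]);yp=np.array([-np.sin(psi),np.cos(psi),0]);Z=np.array([0,0,1.])
n=-0.5*xp+np.cos(np.pi/6)*Z
nip=np.array([.6825,.1465,.160])
E
python3 - <<'E'
from h import *
np.set_printoptions(precision=3,suppress=True)
for x in (-1,1):
  F=frame([0,0,-1],[x,0,0]);
  print('grasp',x,[inverse_kinematics(np.array([.5134,-.2383,h]),quat(F)) for h in(.134,.26)])
for a in range(0,360,30):
  F=frame(-n,np.cos(np.radians(a))*yp+np.sin(np.radians(a))*(xp+n*.0001))
  print(a,F[:,0],[inverse_kinematics(nip+n*L,quat(F)) for L in(.086,.20)])
E
```

```text
grasp -1 [array([-0.456,  0.456,  1.823, -0.   ,  0.863, -2.026]), array([-0.456,  0.295,  1.728, -0.   ,  1.119, -2.026])]
grasp 1 [array([-0.456,  0.456,  1.823, -0.   ,  0.863,  1.115]), array([-0.456,  0.295,  1.728, -0.   ,  1.119,  1.115])]
0 [-0.494  0.869  0.   ] [array([ 0.072,  0.299,  1.9  ,  0.459,  0.507, -0.799]), array([ 0.019,  0.093,  1.906,  0.375,  0.709, -0.73 ])]
30 [-0.105  0.969  0.224] [array([ 0.072,  0.299,  1.9  ,  0.459,  0.507, -0.336]), array([ 0.019,  0.093,  1.906,  0.375,  0.709, -0.267])]
60 [0.353 0.838 0.416] [array([0.072, 0.299, 1.9  , 0.459, 0.507, 0.184]), array([0.019, 0.093, 1.906, 0.375, 0.709, 0.252])]
90 [0.753 0.428 0.5  ] [array([0.072, 0.299, 1.9  , 0.459, 0.507, 0.772]), array([0.019, 0.093, 1.906, 0.375, 0.709, 0.84 ])]
120 [ 0.901 -0.126  0.416] [array([0.072, 0.299, 1.9  , 0.459, 0.507, 1.36 ]), array([0.019, 0.093, 1.906, 0.375, 0.709, 1.428])]
150 [ 0.779 -0.586  0.224] [array([0.072, 0.299, 1.9  , 0.459, 0.507, 1.879]), array([0.019, 0.093, 1.906, 0.375, 0.709, 1.947])]
180 [ 0.494 -0.869  0.   ] [array([0.072, 0.299, 1.9  , 0.459, 0.507, 2.342]), array([0.019, 0.093, 1.906, 0.375, 0.709, 2.411])]
210 [ 0.105 -0.969 -0.224] [None, None]
240 [-0.353 -0.838 -0.416] [None, None]
270 [-0.753 -0.428 -0.5  ] [array([ 0.072,  0.299,  1.9  ,  0.459,  0.507, -2.37 ]), array([ 0.019,  0.093,  1.906,  0.375,  0.709, -2.301])]
300 [-0.901  0.126 -0.416] [array([ 0.072,  0.299,  1.9  ,  0.459,  0.507, -1.782]), array([ 0.019,  0.093,  1.906,  0.375,  0.709, -1.713])]
330 [-0.779  0.586 -0.224] [array([ 0.072,  0.299,  1.9  ,  0.459,  0.507, -1.263]), array([ 0.019,  0.093,  1.906,  0.375,  0.709, -1.194])]
```

```bash
cat >> h.py <<'E'
def FF(a=285): return frame(-n,np.cos(np.radians(a))*yp+np.sin(np.radians(a))*xp)
FG=frame([0,0,-1],[-1,0,0])
def shot(name):
    K,T,_=cam('wrist');im=read_camera('wrist');np.savez(f'pics/{name}.npz',K=K,T=T);cv2.imwrite(f'pics/{name}.png',im[:,:,::-1]);return K,T
E
python3 - <<'E'
from h import *
t=get_time()
move_pose(nip+.14*n,quat(FF()));wait(.15);K,T=shot('n1');print(proj(K,T,nip),get_time())
F=frame([0,0,-1],[-.9,-.3,0])
move_pose(nip-.08*xp+.11*Z,quat(F));wait(.15);K,T=shot('n2');print(proj(K,T,nip),get_time())
g=np.array([.5134,-.2383,.33])
move_pose(g,quat(FG));wait(.15);K,T=shot('g1');print(proj(K,T,[*g[:2],.21]),proj(K,T,[*g[:2],.118]),get_time())
def c(f,u,v,w=65,h=75,k=4):
    im=cv2.imread(f'pics/{f}.png');im=cv2.copyMakeBorder(im,100,100,100,100,0);u,v=int(u)+100,int(v)+100;return cv2.resize(im[v-h:v+h,u-w:u+w],None,fx=k,fy=k,interpolation=cv2.INTER_CUBIC)
ims=[cv2.imread(f'pics/{f}.png') for f in('n1','n2','g1')]
o=np.vstack([np.hstack(ims[:2]),np.hstack([ims[2],ims[2]*0])]);cv2.imwrite('pics/v1.png',np.clip(cv2.resize(o,(800,500),interpolation=cv2.INTER_AREA)*1.5,0,255).astype(np.uint8))
E
```

```text
[320.70529661 190.13839   ] 2.1
[336.41231674 277.43640695] 2.9083
[319.39709549 194.58638409] [319.50133885 175.22533614] 4.475
```

View pics/v1.png

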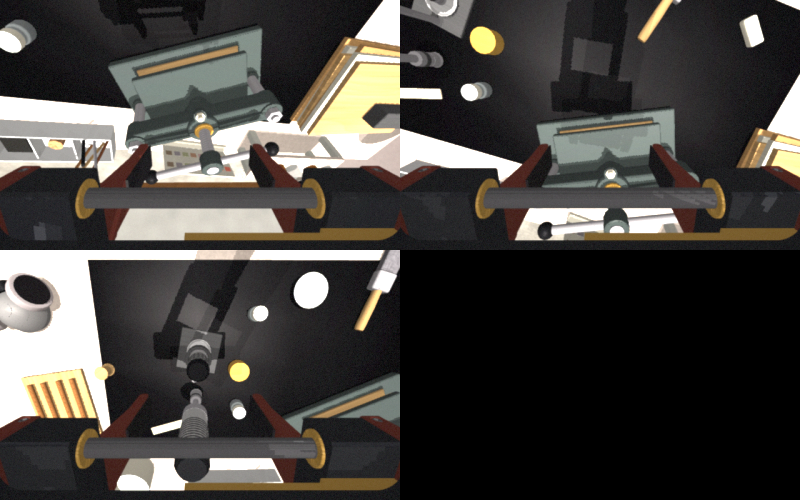

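The wrist views show the nipple near (320,187) in n1 and (336,277) in n2, and the gun cap near (317,194) in g1. I'll zoom in to refine these.

Run:
```python
import cv2,numpy as np
def c(f,u,v,k=8,w=25,h=36):
    im=cv2.imread(f'pics/{f}.png');o=cv2.resize(im[v-h:v+h,u-w:u+w],None,fx=k,fy=k,interpolation=cv2.INTER_NEAREST)
    for i in range(0,2*w,10): cv2.putText(o,str(u-w+i),(i*k,10),0,.35,(0,255,255));cv2.line(o,(i*k,0),(i*k,o.shape[0]),(0,90,0),1)
    for i in range(0,2*h,10): cv2.putText(o,str(v-h+i),(0,i*k+4),0,.35,(0,255,255));cv2.line(o,(0,i*k),(o.shape[1],i*k),(0,90,0),1)
    return o
a=c('n1',320,190,8,16);b=c('n2',336,277,8,16);g=c('g1',320,190,8,16)
o=np.hstack([a,b,g]);print(o.shape);cv2.imwrite('pics/v2.png',o)
```

```text
(576, 768, 3)
```

View pics/v2.png

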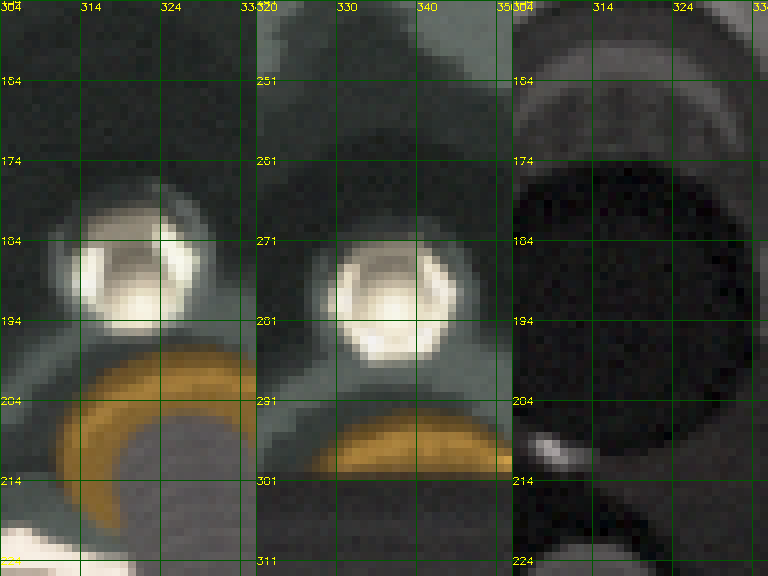

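n1 shows the nipple hexagon spanning x 313–328, y 180–195. n2 shows it spanning x 329–345, y 270–286. The gun cap in g1 is a dark disc centred near (316,192). Next: fit positions and check the press yaw from the nuts in n1.

Run:
```python
from h import *
np.set_printoptions(precision=4,suppress=True)
L=lambda f:(lambda d:(d['K'],d['T']))(np.load(f'pics/{f}.npz'))
# cap blob
im=cv2.imread('pics/g1.png',0);th=(im<28).astype(np.uint8)
sub=th[165:235,285:350];sub=cv2.morphologyEx(sub,cv2.MORPH_OPEN,np.ones((9,9)))
k,lab,st,ce=cv2.connectedComponentsWithStats(sub);
for s,c in zip(st,ce): print('cap',s[:2]+[285,165],s[2:],c+[285,165])
# nipple fit: silhouettes
a=np.linspace(0,2*np.pi,60)
e1=xp-n*(xp@n);e1/=np.linalg.norm(e1);e2=np.cross(n,e1)
def sil(f,t):
    K,T=L(f);pts=[t+n*z+r*(np.cos(q)*e1+np.sin(q)*e2) for z,r in((-.015,.0075),(-.022,.0075),(-.005,.005),(-.001,.003),(-.010,.003)) for q in a]
    P=np.array([proj(K,T,p) for p in pts]);return np.r_[P.min(0),P.max(0)]
from scipy.optimize import least_squares
ob=np.r_[313,180,328.5,195.7,329,270.7,345,286.2]
r=least_squares(lambda t:np.r_[sil('n1',t),sil('n2',t)]-ob,nip);print(r.x,r.fun)
for f in('n1','n2'): print(f,[proj(*L(f),r.x+n*z) for z in(0,-.005,-.015)])
# bright nuts in n1
im=cv2.imread('pics/n1.png',0);k,lab,st,ce=cv2.connectedComponentsWithStats((im>120).astype(np.uint8))
for s,c in zip(st,ce):
    if 20<s[4]<600 and 150<c[1]<260 and 180<c[0]<480: print('n1blob',s,c)
for p in((216,229),(438,186)):
    o,d=ray(*L('n1'),p);print(o+d*(.163-o[2])/d[2])
b=cv2.imread('pics/n1.png')
cv2.imwrite('pics/v3.png',np.hstack([cv2.resize(b[200:260,180:250],None,fx=5.7,fy=5.7),cv2.resize(b[155:215,400:470],None,fx=5.7,fy=5.7)]))
```

```text
cap [285 165] [  65   70 3458] [318.7929 198.3305]
cap [309 175] [11  9 99] [314. 179.]
cap [299 181] [ 35  29 637] [318.0832 195.8509]
cap [289 213] [ 21  22 356] [298.4803 223.0899]
[0.6811 0.1455 0.1646] [ 0.4586 -0.0195 -0.3814  0.1487  0.3667 -0.0744 -0.4301 -0.0557]
n1 [array([320.821, 192.229]), array([320.8089, 190.9809]), array([320.7859, 188.5973])]
n2 [array([336.1762, 278.428 ]), array([336.4165, 278.3991]), array([336.8749, 278.344 ])]
n1blob [312 181  17  15 180] [320.4722 188.3056]
n1blob [314 200  23  10  40] [323.15  203.025]
n1blob [337 209   5   7  23] [338.6957 211.6522]
[0.7455 0.0498 0.163 ]
[0.6596 0.2681 0.163 ]
```

View pics/v3.png

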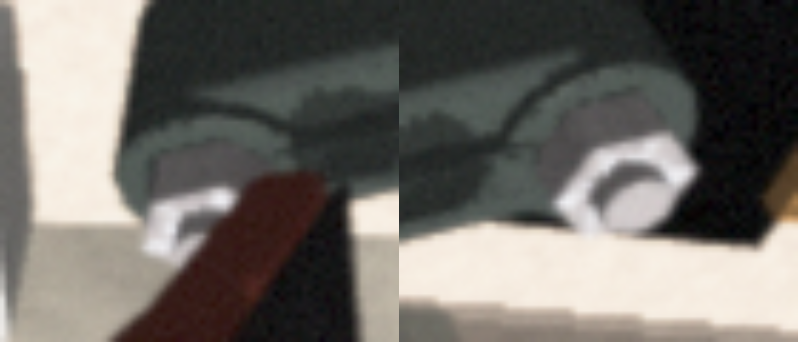

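Run:
```python
from h import *
np.set_printoptions(precision=4,suppress=True)
L=lambda f:(lambda d:(d['K'],d['T']))(np.load(f'pics/{f}.npz'))
q=[]
for p in((217.4,240),(439.6,187.3)):
    o,d=ray(*L('n1'),p);q.append(o+d*(.163-o[2])/d[2])
v=q[1]-q[0];print(q,np.linalg.norm(v),np.degrees(np.arctan2(-v[0],v[1])))
o,d=ray(*L('g1'),(316.3,192));g=o+d*(.21-o[2])/d[2];print(g)
g=.75*g+.25*np.array([.5134,-.2383,.21])
movel([*g[:2],.136],v=.12);f0=get_ft_force()
command_gripper(0.0);print('grip',get_grip_width()*88,get_finger_force(),get_ft_force()-f0,get_time())
f0=get_ft_force();movel([*g[:2],.136+.03],v=.06);print(get_ft_force()-f0)
movel([*g[:2],.136+.125],v=.12);wait(.15);shot('g2');print(get_grip_width()*88,get_ft_force(),get_time())
```

```text
[array([0.7633, 0.0518, 0.163 ]), array([0.6611, 0.271 , 0.163 ])] 0.24186169270720098 25.005670316654047
[ 0.5109 -0.2412  0.21  ]
grip 35.89337269809993 29.98228222131729 [ 0.1183 -1.7932 -0.9095] 7.0917
[-1.5926  1.6443 -2.34  ]
35.869637778407046 [ 1.1845  1.0001 -3.4971] 8.8833
```

View pics/g2.png

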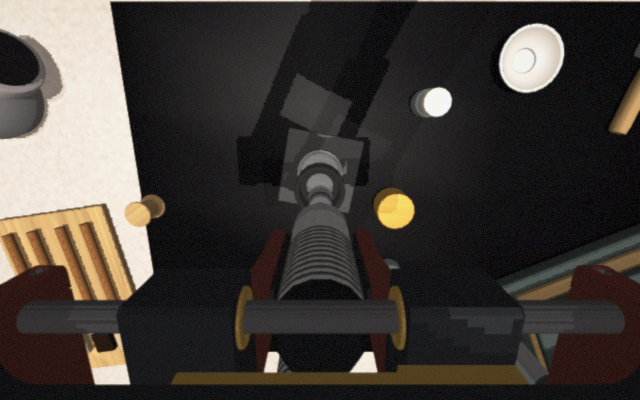

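The gun is gripped and lifted. Its coupler is near (320,188) in the wrist view. Next I'll check the press yaw from its base edges and go to the pre-approach pose.

```bash
sed -i 's/29\.6)/29.3)/; s/^nip=.*/nip=np.array([.6811,.1455,.1646])/' h.py
python3 - <<'E'
from h import *
np.set_printoptions(precision=4,suppress=True)
L=lambda f:(lambda d:(d['K'],d['T']))(np.load(f'pics/{f}.npz'))
for f,roi in(('n1',(150,30,440,230)),('n2',(200,150,460,300))):
    im=cv2.imread(f'pics/{f}.png',0);K,T=L(f);x0,y0,x1,y1=roi
    ls=cv2.createLineSegmentDetector().detect(cv2.convertScaleAbs(im[y0:y1,x0:x1],alpha=2))[0][:,0]
    for l in ls:
        p=l.reshape(2,2)+[x0,y0]
        if np.linalg.norm(p[1]-p[0])<60: continue
        w=[]
        for q in p: o,d=ray(K,T,q);w.append(o+d*(.03-o[2])/d[2])
        v=w[1]-w[0];v*=np.sign(v[1]);print(f,p.ravel().round(1),np.degrees(np.arctan2(-v[0],v[1])).round(2),np.linalg.norm(v).round(3))
movel([.47,-.12,.32],v=.2)
move_pose(nip+.151*n,quat(FF()));wait(.15);K,T=shot('a1')
print('tip',proj(K,T,nip),'lip',proj(K,T,get_tcp_pos()+rotm()@[0,0,.121]),get_time(),get_tcp_pos()-nip-.151*n,get_ft_force(),get_ft_torque())
b=cv2.imread('pics/a1.png');b=cv2.resize(b[130:250,250:390],None,fx=5,fy=5,interpolation=cv2.INTER_NEAREST)
for i in range(0,140,20): cv2.putText(b,str(250+i),(i*5,10),0,.4,(0,255,255))
for i in range(0,120,20): cv2.putText(b,str(130+i),(0,i*5+4),0,.4,(0,255,255))
cv2.imwrite('pics/a1z.png',cv2.convertScaleAbs(b,alpha=1.6))
E
```

```text
n1 [210.7 173.1 150.5 167.2] -0.15 0.076
n1 [415.7 131.9 418.6  46.8] -64.47 0.116
n1 [413.3 191.5 348.1 207.9] 26.23 0.112
n1 [211.8 123.9 389.8  79.8] 25.09 0.223
n1 [380.4  72.4 218.7 113. ] 25.24 0.199
n1 [392.9  84.6 211.3 129.4] 25.08 0.231
n1 [415.5  43.9 174.1 104.3] 25.11 0.284
n1 [299.9 195.4 214.6 215.3] 24.58 0.138
n1 [212.1 107.7 378.5  66. ] 25.16 0.201
n1 [229.5 220.1 299.4 204.6] 23.78 0.116
n1 [329.6 147.6 395.8 131.1] 25.47 0.094
n1 [429.8 163.4 342.1 185.1] 25.62 0.14
n1 [229.7 171.9 295.1 155.8] 25.26 0.094
n1 [347.2 193.  406.8 177.5] 26.64 0.098
n1 [297.  212.6 233.  225.1] 21.54 0.107
n1 [319.1  59.7 409.6  36.7] 25.3 0.103
n2 [256.8 212.8 401.9 196.2] 25.17 0.195
n2 [439.8 251.9 438.1 174.4] -64.57 0.111
n2 [401.9 192.5 256.9 209.2] 25.18 0.194
n2 [413.2 198.7 244.2 218.1] 25.2 0.228
n2 [437.1 173.6 219.4 198.7] 25.11 0.288
n2 [249.5 204.3 402.  186.7] 25.16 0.203
n2 [253.1 262.7 315.4 255.8] 25.22 0.088
n2 [315.9 287.5 229.3 295.9] 24.6 0.127
tip [321.6884 187.293 ] lip [320.7669 195.0683] 10.9667 [ 0.0002 -0.0009  0.0003] [ 0.4255 -1.1065 -2.9343] [-0.2402  0.4338  0.0136]
```

View pics/a1z.png

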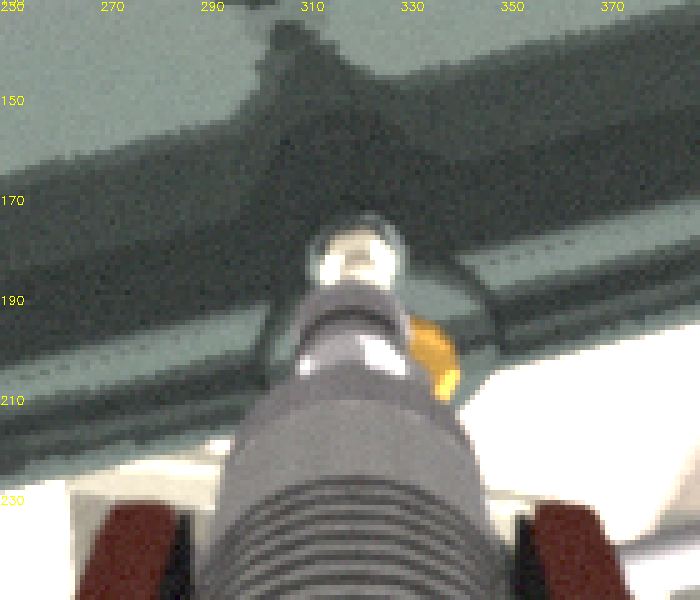

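Pre-approach view: the nipple is at (320,181) and the coupler mouth's top edge is at about (320,187), so the nose may sit slightly off axis. The press yaw is clearly 25.15°. I'll refit the nipple and compare the gun silhouette with its model.

```bash
sed -i 's/29\.3)/25.15)/' h.py
python3 - <<'E'
from h import *
np.set_printoptions(precision=4,suppress=True)
L=lambda f:(lambda d:(d['K'],d['T']))(np.load(f'pics/{f}.npz'))
from scipy.optimize import least_squares
a=np.linspace(0,2*np.pi,60)
e1=xp-n*(xp@n);e1/=np.linalg.norm(e1);e2=np.cross(n,e1)
def sil(f,t):
    K,T=L(f);pts=[t+n*z+r*(np.cos(q)*e1+np.sin(q)*e2) for z,r in((-.015,.0075),(-.022,.0075),(-.005,.005)) for q in a]
    P=np.array([proj(K,T,p) for p in pts]);return np.r_[P.min(0),P.max(0)]
ob=np.r_[313,180,328.5,195.7,329,270.7,345,286.2]
r=least_squares(lambda t:np.r_[sil('n1',t),sil('n2',t)]-ob,nip);print(r.x,r.fun)
K=L('a1')[0];Tc=np.array(camera_info('wrist')['tool_from_camera'])
for nm,z,rad in(('lip',.121,.0115),('lip-3',.118,.0115),('coupTop',.087,.010),('bush',.051,.012),('shoulder',.041,.018)):
    P=np.array([proj(K,Tc,[rad*np.cos(q),rad*np.sin(q),z]) for q in a]);print(nm,P.min(0),P.max(0))
print('px per mm tool x at lip',proj(K,Tc,[.001,0,.121])-proj(K,Tc,[0,0,.121]))
for f in('a1','g2'):
    im=cv2.imread(f'pics/{f}.png',0);print(f,'col',im[165:245,316:325].mean(1).astype(int).tolist())
    for v in(190,195,200,205): print(v,im[v-1:v+2,295:346].mean(0).astype(int).tolist())
E
```

```text
[0.6807 0.1461 0.1648] [ 0.4161  0.0513 -0.3091  0.0906  0.4214 -0.0845 -0.4955 -0.0566]
lip [308.3354 182.9457] [332.976  206.7676]
lip-3 [308.2187 183.6659] [333.1051 207.7078]
coupTop [308.6695 193.8318] [332.7985 216.9395]
bush [304.1348 203.9613] [337.5485 235.5491]
shoulder [294.7021 199.6207] [347.0528 248.9175]
px per mm tool x at lip [-0.0004 -1.0373]
a1 col [35, 37, 36, 36, 33, 33, 33, 40, 52, 50, 58, 85, 115, 136, 141, 135, 145, 150, 163, 177, 162, 114, 86, 77, 75, 74, 62, 45, 47, 64, 74, 89, 117, 128, 126, 124, 121, 107, 86, 75, 74, 74, 75, 74, 76, 91, 88, 88, 88, 87, 87, 87, 88, 88, 87, 88, 87, 88, 88, 85, 63, 49, 63, 69, 51, 55, 79, 60, 47, 64, 78, 56, 45, 65, 78, 56, 46, 64, 80, 62]
190 [38, 39, 45, 43, 44, 47, 51, 55, 51, 42, 35, 38, 44, 48, 55, 66, 72, 77, 75, 75, 75, 75, 71, 69, 69, 69, 67, 68, 71, 74, 76, 77, 82, 88, 98, 92, 87, 87, 88, 88, 88, 88, 90, 88, 89, 88, 87, 86, 83, 73, 68]
195 [86, 88, 88, 87, 84, 86, 81, 61, 43, 45, 52, 56, 67, 82, 85, 71, 58, 54, 52, 60, 67, 70, 73, 76, 79, 80, 80, 78, 74, 68, 66, 59, 50, 54, 75, 101, 124, 108, 99, 96, 97, 93, 80, 67, 
[... 979 characters left out ...]
0, 76, 49, 50, 49, 49, 46, 40, 35, 41, 49, 48, 52, 54, 75]
195 [52, 48, 50, 49, 44, 35, 32, 39, 46, 51, 49, 51, 51, 64, 76, 70, 57, 48, 51, 57, 64, 67, 68, 71, 77, 78, 74, 71, 69, 65, 62, 56, 52, 50, 61, 73, 76, 59, 51, 50, 49, 40, 36, 32, 34, 46, 47, 48, 49, 61, 83]
200 [77, 60, 51, 47, 49, 45, 40, 33, 36, 34, 38, 39, 45, 48, 53, 67, 81, 94, 101, 110, 109, 110, 110, 108, 106, 107, 109, 109, 108, 109, 109, 107, 102, 90, 79, 66, 51, 42, 40, 38, 35, 34, 36, 40, 47, 50, 49, 51, 71, 89, 95]
205 [39, 38, 40, 40, 44, 47, 49, 50, 48, 44, 41, 40, 46, 56, 73, 84, 80, 78, 78, 75, 73, 75, 72, 73, 73, 72, 73, 71, 69, 72, 71, 75, 77, 77, 79, 81, 73, 57, 48, 44, 44, 49, 50, 50, 53, 66, 84, 89, 93, 94, 93]
```

Measured: the lip is about 2.8 mm off the TCP axis in tool −x and 0.8 mm in tool −y, with almost no tilt. I'll compensate and press on in stages while watching force.

```bash
sed -i 's/^nip=.*/nip=np.array([.6807,.1461,.1648])/' h.py
cat >> h.py <<'E'
off=np.array([-.0028,-.0008,0])
def tgt(L): return nip+L*n-FF()@off
def rep(tag,f0=None):
    e=FF().T@(get_tcp_pos()-nip)+off; f=get_ft_force()-(0 if f0 is None else f0)
    print(tag,'lat mm',(e[:2]*1e3).round(2),'L',(-e[2]*1e3).round(2),'f(tool)',(FF().T@f).round(2),'ang',np.degrees(np.arccos(min(1,-rotm()[:,2]@n))).round(2),'t',round(get_time(),2),flush=True)
E
python3 - <<'E'
from h import *
move_pose(tgt(.140),quat(FF()));wait(.2);rep('pre')
e=FF()@np.append((FF().T@(get_tcp_pos()-tgt(.140)))[:2],0)
np.save('pics/e.npy',e)
movel(tgt(.128)-e,v=.05);wait(.15);f0=get_ft_force();np.save('pics/f0.npy',f0);rep('at128',f0)
shot('a2')
for L in(.121,.118,.115,.112,.109,.107):
    h=movel(tgt(L)-e,v=.03,until_force=20);rep(L,f0)
    if h: print('stop');break
    f=FF().T@(get_ft_force()-f0)
    if np.hypot(*f[:2])>8: print('side');break
E
```

```text
pre lat mm [-0.61 -0.36] L 140.43 f(tool) [ 1.17 -0.71  2.92] ang 0.04 t 11.43
at128 lat mm [0.55 0.38] L 127.99 f(tool) [0. 0. 0.] ang 0.0 t 11.97
0.121 lat mm [0.87 0.36] L 120.72 f(tool) [-0.11 -2.34 -1.  ] ang 0.03 t 12.41
0.118 lat mm [0.74 0.36] L 117.83 f(tool) [ 0.16 -1.03 -0.37] ang 0.02 t 12.66
0.115 lat mm [0.12 0.22] L 115.01 f(tool) [-0.66 -1.44 -0.89] ang 0.05 t 12.91
0.112 lat mm [0.15 0.18] L 112.04 f(tool) [-1.78 -1.63 -1.17] ang 0.06 t 13.16
0.109 lat mm [0.6  0.27] L 108.63 f(tool) [-2.9  -1.44  2.26] ang 0.01 t 13.41
0.107 lat mm [0.87 0.31] L 106.65 f(tool) [-2.89 -1.94  3.12] ang 0.03 t 13.66
```

Run:
```python
from h import *
f0=np.load('pics/f0.npy');e=np.load('pics/e.npy')
wait(.2);rep('static',f0);print(get_grip_width()*88)
for L in(.105,.1035,.102,.1005,.099):
    movel(tgt(L)-e,v=.03,until_force=20);wait(.1);rep(L,f0)
    f=FF().T@(get_ft_force()-f0)
    if abs(f[2])>5 or np.hypot(*f[:2])>8: break
K,T=shot('a3');print(proj(K,T,nip),get_time())
a=cv2.imread('pics/a2.png')[150:250,260:380];b=cv2.imread('pics/a3.png')[150:250,260:380]
s=cv2.resize(read_camera('side')[195:245,215:275,::-1],None,fx=6.66,fy=6.66)[:,:400]
d=cv2.resize(read_camera('scene')[165:215,375:435,::-1],None,fx=6.66,fy=6.66)[:,:400]
o=np.hstack([cv2.resize(x,(400,333)) for x in(a,b)]);o=np.vstack([o,np.hstack([cv2.resize(x,(400,265)) for x in(s,d)])])
print(o.shape);cv2.imwrite('pics/v5.png',cv2.convertScaleAbs(o,alpha=1.5))
```

```text
static lat mm [0.81 0.35] L 106.87 f(tool) [-1.94 -2.31  2.71] ang 0.02 t 13.86
35.850896401681915
0.105 lat mm [0.41 0.42] L 105.25 f(tool) [-0.99 -1.5  -3.44] ang 0.02 t 14.21
0.1035 lat mm [0.21 0.42] L 104.25 f(tool) [  0.69  -1.69 -12.27] ang 0.05 t 14.56
[319.34199427 203.04188089] 14.6083
(598, 800, 3)
```

View pics/v5.png

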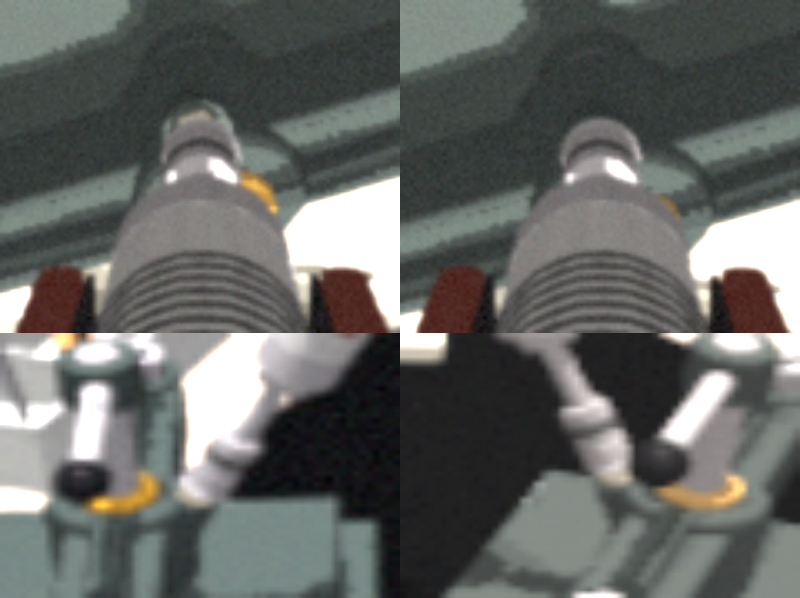

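The last view shows the coupler covering the nipple in all three cameras, snapped on and starting to pump at about 12 N. I'll push on along the axis, watching force and any grip slip by tracking the grooves in the wrist image.

Run:
```python
from h import *
f0=np.load('pics/f0.npy');e=np.load('pics/e.npy')
def slip():
    shot('s');a=cv2.imread('pics/a2.png',0)[215:260,300:341].astype(np.float32);b=cv2.imread('pics/s.png',0)[215:260,300:341].astype(np.float32)
    return np.round(cv2.phaseCorrelate(a,b)[0],2)
rep('now',f0);print(slip())
for L in(.100,.096,.093,.091,.090,.089,.088):
    movel(tgt(L)-e,v=.03,until_force=15);wait(.1);rep(L,f0)
    f=FF().T@(get_ft_force()-f0)
    if f[2]<-22 or np.hypot(*f[:2])>12: print('break');break
print(slip(),get_grip_width()*88,get_finger_force())
```

```text
now lat mm [0.18 0.39] L 104.28 f(tool) [  0.37  -2.3  -12.49] ang 0.05 t 14.71
[0.46 0.53]
0.1 lat mm [0.15 0.4 ] L 100.82 f(tool) [  0.89  -2.24 -14.07] ang 0.05 t 15.12
0.096 lat mm [0.13 0.42] L 96.88 f(tool) [  0.14  -0.39 -13.9 ] ang 0.05 t 15.51
0.093 lat mm [0.13 0.4 ] L 93.94 f(tool) [  0.75  -2.92 -14.55] ang 0.06 t 15.86
0.091 lat mm [0.13 0.4 ] L 91.98 f(tool) [  0.17  -1.61 -15.38] ang 0.06 t 16.21
0.09 lat mm [0.1 0.4] L 91.02 f(tool) [  0.83  -2.31 -16.28] ang 0.06 t 16.56
0.089 lat mm [0.11 0.42] L 90.04 f(tool) [  0.94  -2.71 -15.88] ang 0.06 t 16.91
0.088 lat mm [0.1 0.4] L 89.07 f(tool) [  0.65  -2.15 -15.81] ang 0.06 t 17.26
[0.6  0.65] 35.85167751594593 29.983746707439423
```

Run:
```python
from h import *
f0=np.load('pics/f0.npy');e=np.load('pics/e.npy')
for L in(.087,.0862):
    movel(tgt(L)-e,v=.03,until_force=12);wait(.1);rep(L,f0)
    if (FF().T@(get_ft_force()-f0))[2]<-21: print('break');break
shot('s2');a=cv2.imread('pics/a2.png',0)[215:260,300:341].astype(np.float32);b=cv2.imread('pics/s2.png',0)[215:260,300:341].astype(np.float32)
print(cv2.phaseCorrelate(a,b)[0]);wait(.5);rep('hold',f0)
f=FF().T@(get_ft_force()-f0)
if -21<f[2]<-13: print(job_done())
```

```text
0.087 lat mm [0.12 0.39] L 88.08 f(tool) [ -0.16  -2.4  -15.39] ang 0.06 t 17.66
0.0862 lat mm [0.1  0.39] L 87.29 f(tool) [  0.76  -1.96 -16.61] ang 0.06 t 18.01
(0.5555026544202306, 0.5160889885516831)
hold lat mm [0.09 0.38] L 87.31 f(tool) [  0.82  -2.18 -15.97] ang 0.06 t 18.56
the job is handed in; nothing more can be done
None
```

I handed the job in at 18.6 s with the small gun still gripped and apparently snapped onto the nipple, within about 0.1° of the axis I measured for it, and pushed in roughly 17 of 20 mm against about 16 N with no sign of slipping; the snap is judged from the force readings and camera views, not sensed directly.

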